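# Make up the desk kit and the laptop kit

### The job

Make up two kits from the stock on the desk: the red tray gets the computer mouse and the clear box of yellow page flags; the blue tray gets the power adapter, the USB stick and the eraser. Lay the things of a kit side by side, each flat on its tray's floor and right way up. The red pen and the orange pencil belong to neither kit: leave them where they lie.

Things in the scene. Friction and masses are not known exactly. Their poses are not given: they have to be found in the camera images.
- kit_tray_red: Shallow open tray without divisions, plain red plastic, fixed to the desk, 110 (x) x 200 (y) x 28 mm high. Origin: centre of its underside. Walls 3 mm thick, so the inside is 104 (x) x 194 (y) mm; the inner floor is 19 mm above the desk, the rim 9 mm above that floor. For the mouse and the flag box.
- kit_tray_blue: Shallow open tray without divisions, plain blue plastic, fixed to the desk, 110 (x) x 200 (y) x 28 mm high. Origin: centre of its underside. Walls 3 mm thick, so the inside is 104 (x) x 194 (y) mm; the inner floor is 19 mm above the desk, the rim 9 mm above that floor. For the adapter, the USB stick and the eraser.
- mouse_mid (a point): Black oval computer mouse without cable, 104 (x, its length) x 56 (y) x 36 (z) mm, standing on its flat base; grasp across the sides (its y). The point is its centre, half-way up.
- flags_mid (a point): Clear square box with yellow page flags in it, 52 x 52 x 48 mm, upright; grasp across two opposite walls (its x or y). The point is its centre, half-way up.
- adapter_mid (a point): Black power adapter with a pale panel on top, a block of 45 (x) x 55 (y) x 28 (z) mm without cable, lying flat; grasp across x. The point is its centre, half-way up.
- usb_mid (a point): Black USB memory stick with a metal plug, 18 (x) x 54 (y) x 8 (z) mm, lying flat, plug towards its -y; grasp across x. The point is its centre, half-way up.
- rubber_mid (a point): Eraser, white with a blue card sleeve, 20 (x) x 42 (y) x 13 (z) mm, lying flat; grasp across x. The point is its centre, half-way up.
- redpen_mid (a point): Red and white pen, 11 x 140 x 10 mm; to be left alone. Lies flat, length along its own y. The point is its centre, half-way up.
- pencil_mid (a point): Orange pencil, 10 x 126 x 8 mm; to be left alone. Lies flat, length along its own y. The point is its centre, half-way up.
- tray_black: The topmost of four black, blue and red letter trays, a fixed stack on the near edge of the desk, an obstacle to keep clear of: 330 (its x) x 269 (its y) mm in plan, open and full of papers. Origin: centre of this tray's underside, 153 mm above the desk; its rim is 205 mm, loose papers on it up to 250 mm above the desk.

How it is judged:
At the end, for the whole second after the job is handed in: The mouse and the flag box are in the red tray, the adapter, the USB stick and the eraser in the blue one, each down on the tray floor (within 3 mm), level within 0.12 rad and at rest; the red pen and the orange pencil are within 15 mm of where they lay (x of mouse_mid in the frame of kit_tray_red between -0.044 and 0.044 m and y of mouse_mid in the frame of kit_tray_red between -0.09 and 0.09 m and z of mouse_mid in the frame of kit_tray_red below 0.04 m and angle between each of mouse_mid, flags_mid, adapter_mid, usb_mid, rubber_mid's own z axis and vertical below 0.12 rad and linear speed of each of mouse, flags, adapter, usb, rubber below 0.02 m/s and x of flags_mid in the frame of kit_tray_red between -0.044 and 0.044 m and y of flags_mid in the frame of kit_tray_red between -0.09 and 0.09 m and z of flags_mid in the frame of kit_tray_red below 0.046 m and x of adapter_mid in the frame of kit_tray_blue between -0.044 and 0.044 m and y of adapter_mid in the frame of kit_tray_blue between -0.09 and 0.09 m and z of adapter_mid in the frame of kit_tray_blue below 0.036 m and x of usb_mid in the frame of kit_tray_blue between -0.044 and 0.044 m and y of usb_mid in the frame of kit_tray_blue between -0.09 and 0.09 m and z of usb_mid in the frame of kit_tray_blue below 0.0265 m and x of rubber_mid in the frame of kit_tray_blue between -0.044 and 0.044 m and y of rubber_mid in the frame of kit_tray_blue between -0.09 and 0.09 m and z of rubber_mid in the frame of kit_tray_blue below 0.0285 m and distance of each of redpen_mid, pencil_mid from where it was at the start of the episode below 0.015 m); the robot touches nothing.
It fails at once if the red pen is moved more than 15 mm (distance of redpen_mid from where it was at the start of the episode above 0.015 m).
It fails at once if the orange pencil is moved more than 15 mm (distance of pencil_mid from where it was at the start of the episode above 0.015 m).
It also fails if it takes over 120 s, if anything falls off the work surface, if the arm or the gripper's body presses on something with over 40 N, if the wrist force passes 120 N, or if a joint passes its speed limit or range.

### The arm

A 6-joint arm with a two-finger parallel gripper is mounted at the origin on a cart in front of the work surface, level with it; the furniture and walls round the work are solid. World frame = base frame: x ahead of the robot, y to its left, z up, the work surface at z = 0. Lengths are in m, angles in rad, forces in N, time in s.
With the tool pointing down it reaches from about 0.3 to 1 m from the base axis. Payload 5.1 kg.
Tool frame: the origin (TCP) lies at the centre of the arm's flange, where the gripper is bolted on; the fingertips stand 190 mm ahead of it and the grasp point (between the pads) lies arm.grip_depth ahead of it (arm.grip_depth is the distance from the TCP to the grasp point, in m); z points along the fingers, y is the line along which they close (so a half turn about z gives the same grasp; the last joint's range is limited). The gripper opens to 95 mm and grips with 3 to 60 N. Pads are 20 mm wide; open, the fingers measure 119 mm over their backs; the gripper's body (75 mm by 180 mm) begins 59 mm behind the grasp point.
Start: joints at [-1.312, 0.124, 1.65, -0, 1.367, -0.083], TCP at [0.218, -0.612, 0.405] pointing down, gripper open.
Joint ranges: [-2.61, 2.61], [-1.02, 2.33], [0.03, 2.71], [-1.35, 4.49], [0.32, 2.68], [-2.91, 2.91]. Speed limits (rad/s): [2.57, 2.57, 3.14, 3.14, 3.14, 3.14].

### API

Orientations are given as a 3x3 rotation matrix whose columns are the frame's x, y, z axes.
In Python, from bench import readout, viewer, arm gives the robot as it stands.
- The arm moves only by the tool step_arm, never from a script. Its argument "moves" is a list of rows, each a list of 6 numbers: the shift along the tool's x, y, z in mm, then the turn, a rotation vector about the tool's x, y, z in degrees. In form: [[tx, ty, tz, wx, wy, wz], ...]. A call has 1 to 5 rows; each row shifts and turns the commanded pose from where the row before left it, along the tool's axes as they then stand; what a row does not reach is not made up. A row lasts 1/10 s, in which the tool goes at most 50 mm and 8.59 degrees, less where a joint would pass 70% of its speed; a pose out of reach is approached as far as the arm can. A call is refused whole if a number of a shift passes 50 or a number of a turn 8.59, either way. A call with a gripper value outside its range is refused whole. "fingers" is the opening, from 0 (shut) to 1 (fully open), set as the call begins (left out, the last holds). The fingers move at their own pace and stop on an object; "force" is the grip in N (left out, the last holds). Time passes only in rows, so rows that do not move let the fingers close. It gives the time, the measured TCP pose, the force, the opening and the grip force at its end, in the units of the state.
- readout.state(): the state, without advancing time (a new reading comes with each control period).
- viewer.snapshot(name): name is "scene" or "top"; returns a dict with "image" (480x640x3 uint8, red, green, blue), "fx", "fy", "cx", "cy" (pixels), "view" (4x4, takes a point from world to camera coordinates). Camera axes: x right, y down, z forward; pixel columns grow to the right and rows downward; lengths in m; the calibration is good to about 2 mm. A picture is of the moment at which its call begins. There is no depth.
- arm.finish_job(): hands the job in; it is judged then, once.
The state is a dict: "clock": time; "joint_positions": joint angles; "dq": joint speeds; "joint_torque": joint torques, N m; "tool_pos": TCP position; "tool_rot": TCP orientation; "contact_force": force on the tool from outside, world axes, zero at the start; "moment": the same for the moment, N m; "gripper_width": opening from 0.0 (shut) to 1.0 (fully open); "grip_force": force on a finger pad.
Only numpy, scipy, OpenCV 4.12 (cv2) and the standard library are available. Lean on these libraries where they do the work, as an engineer would, in place of code of your own. Each camera call takes 0.05 s, during which the arm holds its last target. There are 200 camera calls.

## Working session

There is one attempt and no reset: what is moved stays moved. The work goes in short steps, Python scripts to look and compute and a tool call to move; the robot and the scene stay as the last step left them, time stands still between calls to the robot, and variables do not carry over. Pictures are saved under pics/ and viewed, at most 14 in all, crops included, and the job is handed in when it is done.

Besides the shell and the picture viewer there is one more tool, called as name([rows], argument=value, ...), one row to a line, values as JSON. step_arm: Moves the arm, as the interface text tells. Its arguments: {"type":"object","properties":{"moves":{"type":"array","items":{"type":"array","items":{"type":"number"}}},"fingers":{"type":"number"},"force":{"type":"number"}},"required":["moves"]}

```bash
mkdir -p pics; python3 - <<'E'
from bench import readout, viewer, arm
import cv2,numpy as np
np.set_printoptions(precision=4,suppress=True)
print(arm.grip_depth,readout.state())
for n in("scene","top"):
    s=viewer.snapshot(n);cv2.imwrite(f"pics/{n}0.png",s["image"][:,:,::-1]);np.savez(f"{n}0.npz",**s)
    print(n,s["fx"],s["fy"],s["cx"],s["cy"]);print(s["view"])
E
```

```text
0.1713 {'clock': 0.0, 'joint_positions': array([-1.3116,  0.1245,  1.6517, -0.    ,  1.3675, -0.0826]), 'dq': array([-0.0013,  0.0002, -0.0005,  0.0006, -0.0005,  0.0009]), 'joint_torque': array([  0.0017, -41.7612, -35.9925,   0.0775,   0.0491,  -0.0002]), 'tool_pos': array([ 0.2178, -0.6122,  0.4035]), 'tool_rot': array([[ 0.9422,  0.3352, -0.0005],
       [ 0.3352, -0.9422,  0.002 ],
       [ 0.0002, -0.0021, -1.    ]]), 'contact_force': array([-0.1152, -0.7586,  0.2542]), 'moment': array([0.0148, 0.0034, 0.0001]), 'grip_force': 0.0, 'gripper_width': 1.0003360431862}
scene 622.2856427199462 622.2856427199462 319.64848216629395 234.52717336293944
[[ 0.1257  0.9921  0.001  -0.1476]
 [ 0.6161 -0.0772 -0.7839 -0.2778]
 [-0.7776  0.0992 -0.6209  1.6225]
 [ 0.      0.      0.      1.    ]]
top 583.6396992146604 583.6396992146604 318.78192235273605 234.60650345125086
[[ 0.0276 -0.9996  0.0004  0.0601]
 [-0.9879 -0.0273 -0.1525  0.5923]
 [ 0.1524  0.0039 -0.9883  1.2375]
 [ 0.      0.      0.      1.    ]]
```

View pics/scene0.png

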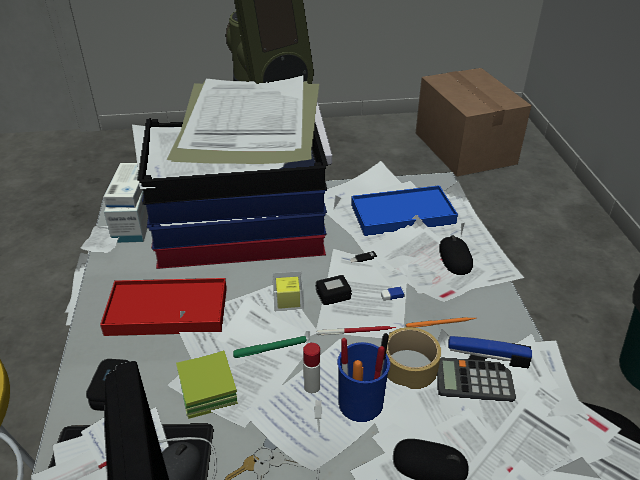

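View pics/top0.png

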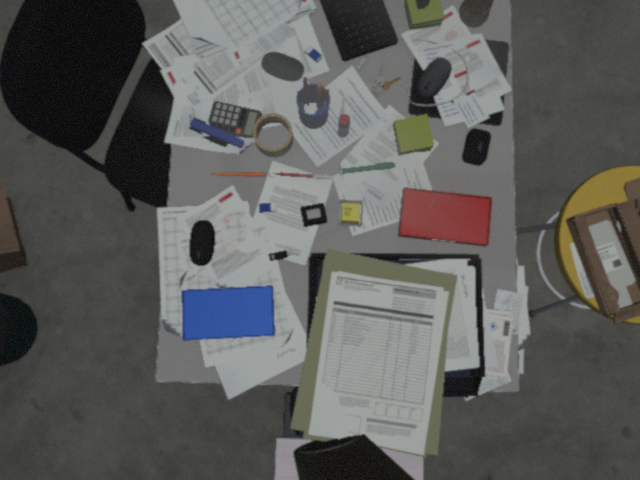

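The scene view (from the far side, facing the robot) shows the red tray at (165,305), flags (288,290), adapter (333,290), USB (366,257), eraser (393,293), stock mouse (456,254) and blue tray (404,210). The top view has them at (446,217), (350,212), (314,214), (278,255), (265,208), (202,242) and (228,313). I'll enlarge both.

```bash
python3 - <<'E'
import cv2,numpy as np
t=cv2.imread("pics/top0.png");s=cv2.imread("pics/scene0.png")
def grid(im,x0,y0,w,h,k,n):
    c=cv2.resize(im[y0:y0+h,x0:x0+w],None,fx=k,fy=k,interpolation=cv2.INTER_CUBIC)
    c=cv2.convertScaleAbs(c,alpha=1.4 if 'top' in n else 1.1,beta=15)
    for u in range(x0,x0+w,10): cv2.line(c,((u-x0)*k,0),((u-x0)*k,12 if u%50==0 else 5),(0,0,255),1); (u%20==0) and cv2.putText(c,str(u),((u-x0)*k,22),0,.35,(0,0,255))
    for v in range(y0,y0+h,10): cv2.line(c,(0,(v-y0)*k),(8,(v-y0)*k),(0,0,255),1); cv2.putText(c,str(v),(10,(v-y0)*k+4),0,.35,(0,0,255))
    cv2.imwrite(n,c)
grid(t,180,160,200,100,4,"pics/topc.png")
grid(s,265,225,220,115,3.6 and 3,"pics/scenec.png")
E
```

```text
(no output)
```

View pics/topc.png

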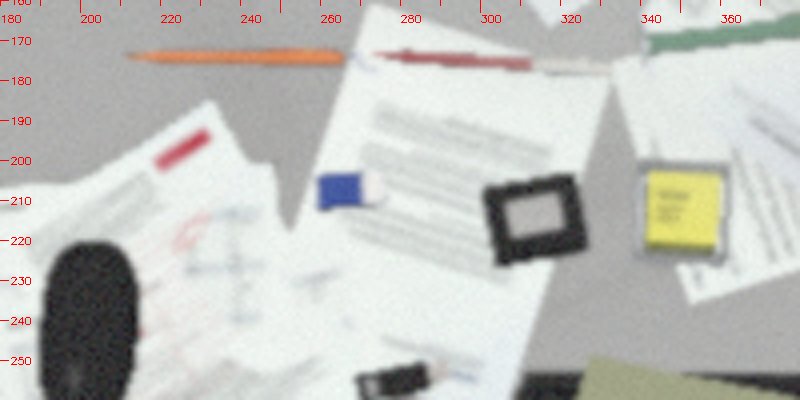

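View pics/scenec.png

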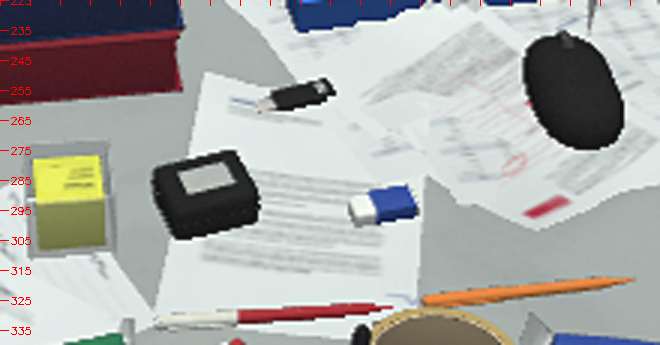

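The top crop shows the adapter turned slightly, with its long side across the picture. The USB stick has its plug to the right, and the eraser is along u with its sleeve to the left. Pen and pencil lie along v≈175. I'll fit box models to the outlines in both views.

```bash
cat > h.py <<'E'
import cv2,numpy as np
from scipy.optimize import minimize
np.set_printoptions(precision=4,suppress=True)
def load(n): return dict(np.load(n))
def proj(c,P):
    q=np.c_[P,np.ones(len(P))]@c["view"].T
    return np.c_[c["fx"]*q[:,0]/q[:,2]+c["cx"],c["fy"]*q[:,1]/q[:,2]+c["cy"]]
def model(d,p,oval=False):
    if oval:
        a=np.linspace(0,2*np.pi,40,False);n=2.5
        e=np.c_[np.sign(np.cos(a))*abs(np.cos(a))**(2/n)*d[0]/2,np.sign(np.sin(a))*abs(np.sin(a))**(2/n)*d[1]/2]
        V=np.vstack([np.c_[e*.97,0*a],np.c_[e,0*a+.35*d[2]],np.c_[e*.8,0*a+.8*d[2]],np.c_[e*.4,0*a+d[2]]])
    else:
        V=np.array([[i*d[0]/2,j*d[1]/2,k*d[2]] for i in(-1,1) for j in(-1,1) for k in(0,1)])
    c,s=np.cos(p[3]),np.sin(p[3])
    return V@np.array([[c,s,0],[-s,c,0],[0,0,1]])+np.r_[p[:3]]
K=4
def raster(poly):
    m=np.zeros((480*K,640*K),np.uint8)
    cv2.fillConvexPoly(m,np.round(cv2.convexHull(np.float32(poly))*K).astype(int),1);return m
def ray(c,uv,z):
    R,t=c["view"][:3,:3],c["view"][:3,3];o=-R.T@t
    d=R.T@np.r_[(uv[0]-c["cx"])/c["fx"],(uv[1]-c["cy"])/c["fy"],1];return o+d*(z-o[2])/d[2]
def fit(cams,polys,d,yaw0,oval=False,z0=0.):
    masks=[raster(p) for p in polys]
    u=np.float32(polys[0]);g=ray(cams[0],(u.min(0)+u.max(0))/2,z0+d[2]/2)
    def cost(q):
        p=q*[.01,.01,.01,.2];s=0
        for c,m in zip(cams,masks):
            r=raster(proj(c,model(d,p,oval)));s+=1-(r&m).sum()/(r|m).sum()
        return s
    best=None
    for y in np.atleast_1d(yaw0):
        q=np.r_[g[0]/.01,g[1]/.01,z0/.01,y/.2]
        r=minimize(cost,q,method="Nelder-Mead",options=dict(initial_simplex=np.vstack([q]+[q+np.eye(4)[i] for i in range(4)]),xatol=.01,fatol=1e-4))
        if best is None or r.fun<best.fun: best=r
    return best.x*[.01,.01,.01,.2],best.fun/2
def colmask(c,box,f):
    u0,v0,u1,v1=box;im=np.zeros((480,640),np.uint8)
    im[v0:v1,u0:u1]=f(cv2.GaussianBlur(c["image"],(3,3),0)[v0:v1,u0:u1].astype(int))
    n,l,s,_=cv2.connectedComponentsWithStats(im);k=1+s[1:,4].argmax()
    return np.argwhere(l==k)[:,::-1].astype(float)
E
cat > m.py <<'E'
from h import *
T,S=load("top0.npz"),load("scene0.npz");C=[T,S]
t=lambda *a:np.array(a)/4+[180,160]
s=lambda *a:np.array(a)/3+[265,225]
dark=lambda i:i.max(2)<70
dT=lambda i:i.max(2)<80
red=lambda i:(i[...,0]>70)&(i[...,1]<55)&(i[...,2]<60)
blue=lambda i:(i[...,2]>90)&(i[...,0]<60)
cm=lambda bt,bs,f,g=None:[colmask(T,bt,f),colmask(S,bs,g or f)]
for n,P,d,y,o in [
 ("red",cm((390,180,500,250),(95,270,235,340),red),(.11,.2,.028),(-.1,.1),0),
 ("blue",cm((175,280,280,345),(340,180,465,240),blue),(.11,.2,.028),(-.1,.1),0),
 ("mouse",cm((185,214,220,270),(432,230,482,282),dT,dark),(.104,.056,.036),(-.3,.1),1),
 ("adapter",[t((484,188),(574,175),(588,248),(497,266)),s((153,170),(236,151),(258,186),(257,207),(180,239),(160,205))],(.045,.055,.028),(.1,.3),0),
 ("flags",[t((641,159),(731,163),(726,265),(636,257)),s((30,143),(108,142),(115,250),(30,257))],(.052,.052,.048),(-.1,.1),0),
 ("usb",[t((357,376),(428,362),(447,367),(449,377),(432,386),(364,401)),s((255,102),(271,93),(325,78),(335,92),(274,110),(260,112))],(.018,.054,.008),(.1,.3),0),
 ("rubber",[t((318,176),(385,177),(385,205),(319,209)),s((348,208),(365,194),(410,185),(418,210),(368,225),(352,225))],(.02,.042,.013),(0,.2),0)]:
    p,e=fit(C,P,d,y,o); print(n,p,"1-IoU %.3f"%e, "px",[x.min(0).round().tolist()+x.max(0).round().tolist() for x in P])
for n,a in [("pencil",((127,56),(345,58))),("pen",((375,53),(612,70)))]: print(n,[ray(T,t(x)[0],.005) for x in a])
for uv in [(310,254),(480,256),(484,394)]: print("stack",ray(T,uv,.205))
print("folder",ray(T,(325,252),.25),ray(T,(455,268),.25))
E
python3 m.py
```

```text
red [ 0.6411 -0.2049 -0.0042 -0.0581] 1-IoU 0.422 px [[458.0, 195.0, 490.0, 244.0], [101.0, 279.0, 225.0, 335.0]]
blue [ 0.414   0.2718 -0.0016  0.0738] 1-IoU 0.161 px [[183.0, 287.0, 273.0, 339.0], [352.0, 186.0, 457.0, 226.0]]
mouse [ 0.5703  0.3415 -0.0019 -0.0432] 1-IoU 0.117 px [[190.0, 221.0, 214.0, 264.0], [440.0, 236.0, 472.0, 274.0]]
adapter [0.6404 0.0906 0.0023 0.1917] 1-IoU 0.223 px [[301.0, 204.0, 327.0, 226.0], [316.0, 275.0, 351.0, 305.0]]
flags [ 0.6449  0.008  -0.0023 -0.0211] 1-IoU 0.142 px [[339.0, 200.0, 363.0, 226.0], [275.0, 272.0, 303.0, 311.0]]
usb [0.5476 0.1618 0.0008 0.2929] 1-IoU 0.390 px [[269.0, 250.0, 292.0, 260.0], [350.0, 251.0, 377.0, 262.0]]
rubber [ 0.656   0.1963 -0.001   0.0901] 1-IoU 0.323 px [[260.0, 204.0, 276.0, 212.0], [381.0, 287.0, 404.0, 300.0]]
pencil [array([0.7312, 0.3271, 0.005 ]), array([0.7334, 0.2015, 0.005 ])]
pen [array([0.7369, 0.1843, 0.005 ]), array([0.7306, 0.0475, 0.005 ])]
stack [0.5279 0.0916 0.205 ]
stack [ 0.533  -0.2333  0.205 ]
stack [ 0.277  -0.2369  0.205 ]
folder [0.5269 0.0633 0.25  ] [ 0.5041 -0.1749  0.25  ]
```

```bash
sed -i 's/^red=.*/red=lambda i:(i[...,0]>2.2*i[...,1])\&(i[...,0]>60)/' m.py
cat >> m.py <<'E'
E
sed -i 's/^    p,e=fit.*/&; ALL.append((d,p,o))/; s/^dark=/ALL=[]\ndark=/' m.py
cat >> m.py <<'E'
def ov(c,x0,y0,w,h,k):
    im=cv2.convertScaleAbs(cv2.resize(c["image"][y0:y0+h,x0:x0+w,::-1],None,fx=k,fy=k,interpolation=cv2.INTER_CUBIC),alpha=1.3,beta=15)
    for d,p,o in ALL:
        hull=cv2.convexHull(np.float32(proj(c,model(d,p,o))));cv2.polylines(im,[((hull+.5-[x0,y0])*k).astype(int)],True,(0,255,0),1)
    return im
A=ov(T,180,180,320,165,2.5);B=ov(S,90,180,400,160,2)
cv2.imwrite("pics/ov1.png",A);cv2.imwrite("pics/ov2.png",B)
E
python3 m.py
```

```text
red [ 0.6396 -0.2057 -0.0042 -0.0507] 1-IoU 0.379 px [[451.0, 196.0, 489.0, 242.0], [101.0, 278.0, 225.0, 334.0]]
blue [ 0.414   0.2718 -0.0016  0.0738] 1-IoU 0.161 px [[183.0, 287.0, 273.0, 339.0], [352.0, 186.0, 457.0, 226.0]]
mouse [ 0.5703  0.3415 -0.0019 -0.0432] 1-IoU 0.117 px [[190.0, 221.0, 214.0, 264.0], [440.0, 236.0, 472.0, 274.0]]
adapter [0.6404 0.0906 0.0023 0.1917] 1-IoU 0.223 px [[301.0, 204.0, 327.0, 226.0], [316.0, 275.0, 351.0, 305.0]]
flags [ 0.6449  0.008  -0.0023 -0.0211] 1-IoU 0.142 px [[339.0, 200.0, 363.0, 226.0], [275.0, 272.0, 303.0, 311.0]]
usb [0.5476 0.1618 0.0008 0.2929] 1-IoU 0.390 px [[269.0, 250.0, 292.0, 260.0], [350.0, 251.0, 377.0, 262.0]]
rubber [ 0.656   0.1963 -0.001   0.0901] 1-IoU 0.323 px [[260.0, 204.0, 276.0, 212.0], [381.0, 287.0, 404.0, 300.0]]
pencil [array([0.7312, 0.3271, 0.005 ]), array([0.7334, 0.2015, 0.005 ])]
pen [array([0.7369, 0.1843, 0.005 ]), array([0.7306, 0.0475, 0.005 ])]
stack [0.5279 0.0916 0.205 ]
stack [ 0.533  -0.2333  0.205 ]
stack [ 0.277  -0.2369  0.205 ]
folder [0.5269 0.0633 0.25  ] [ 0.5041 -0.1749  0.25  ]
```

View pics/ov1.png

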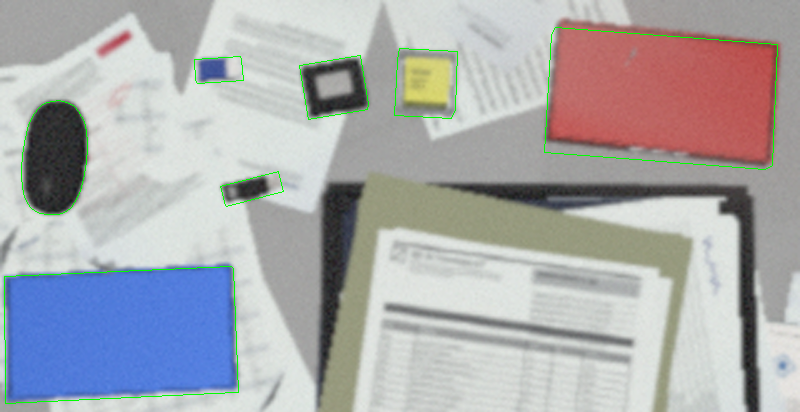

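View pics/ov2.png

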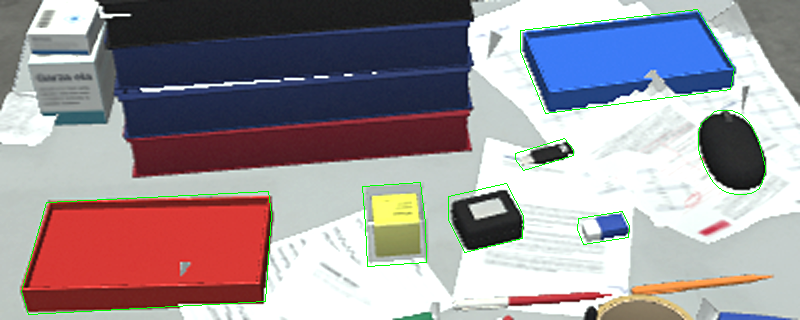

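The outlines sit well on all objects, with bases within about 4 mm of the desk. Only the red tray's top-view mask was clipped, so I'll refit it by hand along with the USB and eraser axes.

```bash
python3 - <<'E'
from h import *
T,S=load("top0.npz"),load("scene0.npz")
p=np.array([(563,20),(778,42),(773,162),(548,138)])/2.5+180
s=np.array([(47,205),(271,193),(266,300),(25,312),(22,290)])/2+[90,180]
print(fit([T,S],[p,s],(.11,.2,.028),(-.1,.1)))
def ax(T,a,b,z):
    A,B=ray(T,a,z),ray(T,b,z);d=A-B;print((A+B)/2,np.linalg.norm(d),np.arctan2(-d[0],d[1]))
t=lambda a:np.array(a)/4+[180,160]
sc=lambda a:np.array(a)/3+[265,225]
ax(T,t((357,388)),t((449,371)),.006);ax(S,sc((332,86)),sc((256,107)),.006)
ax(T,t((318,192)),t((385,190)),.012);ax(S,sc((414,198)),sc((350,212)),.009)
p=[ray(T,t(q),.028) for q in((484,188),(574,175),(588,248),(497,266))];print("adapter top",np.mean(p,0),p)
c=[((T,t((536.5,212))),(S,sc((206.5,175)))),((T,t((373,192))),(T,t((373,192))))][0]
for z in (.02,.028,.036): print(z,ray(c[0][0],c[0][1],z),ray(c[1][0],c[1][1],z))
E
```

```text
(array([ 0.6446, -0.206 , -0.0001, -0.059 ]), np.float64(0.06718213850221155))
[0.5479 0.161  0.006 ] 0.052641637214476074 0.21183807949774966
[0.5503 0.164  0.006 ] 0.05448792943696749 0.2690152835991267
[0.6541 0.1939 0.012 ] 0.03805763595555211 0.05808360945256387
[0.6595 0.1976 0.009 ] 0.04146743108292309 0.17179346776909796
adapter top [0.6377 0.0886 0.028 ] [array([0.6547, 0.1181, 0.028 ]), array([0.6635, 0.0678, 0.028 ]), array([0.6222, 0.0589, 0.028 ]), array([0.6105, 0.1094, 0.028 ])]
0.02 [0.6434 0.0884 0.02  ] [0.6318 0.0946 0.02  ]
0.028 [0.6418 0.0883 0.028 ] [0.6403 0.0933 0.028 ]
0.036 [0.6403 0.0882 0.036 ] [0.6489 0.0919 0.036 ]
```

step_arm([
  [0, 0, -20, 0, 0, 0],
  [0, 0, -20, 0, 0, 0],
  [0, 0, -20, 0, 0, 0],
  [0, 0, -20, 0, 0, 0],
  [0, 0, -20, 0, 0, 0],
], fingers=0.8, force=25)

```text
clock: 0.6
tool_pos: [0.2178, -0.6123, 0.5048]
tool_rot: [[0.942, 0.335, -0.0], [0.335, -0.942, 0.001], [0.0, -0.001, -1.0]]
contact_force: [0.2, -0.9, 0.1]
gripper_width: 0.801
grip_force: 0.0
```

step_arm([
  [49, -2, 0, 0, 0, -4.4],
  [49, -2, 0, 0, 0, -4.4],
  [49, -2, 0, 0, 0, -4.4],
  [49, -2, 0, 0, 0, -4.4],
  [49, -2, 0, 0, 0, -4.4],
])

```text
clock: 1.1
tool_pos: [0.4289, -0.4867, 0.5039]
tool_rot: [[0.746, 0.666, -0.001], [0.666, -0.746, 0.001], [0.0, -0.001, -1.0]]
contact_force: [0.1, -0.5, -0.1]
gripper_width: 0.802
grip_force: 0.0
```

step_arm([
  [49, -2, 0, 0, 0, -4.4],
  [49, -2, 0, 0, 0, -4.4],
  [49, -2, 0, 0, 0, -4.4],
  [49, -2, 0, 0, 0, -4.4],
  [49, -2, 0, 0, 0, -4.4],
])

```text
clock: 1.6
tool_pos: [0.576, -0.2922, 0.5039]
tool_rot: [[0.442, 0.897, -0.001], [0.897, -0.442, 0.001], [0.0, -0.001, -1.0]]
contact_force: [0.1, 0.7, -0.7]
gripper_width: 0.8
grip_force: 0.0
```

step_arm([
  [49, -2, 0, 0, 0, -4.4],
  [49, -2, 0, 0, 0, -4.4],
  [49, -2, 0, 0, 0, -4.4],
  [49, -2, 0, 0, 0, -4.4],
  [49, -2, 0, 0, 0, -4.4],
])

```text
clock: 2.1
tool_pos: [0.6395, -0.0568, 0.5039]
tool_rot: [[0.074, 0.997, -0.001], [0.997, -0.074, 0.0], [0.0, -0.001, -1.0]]
contact_force: [0.5, -0.7, -0.4]
gripper_width: 0.801
grip_force: 0.0
```

step_arm([
  [49, -2, 0, 0, 0, -4.4],
  [49, -2, 0, 0, 0, -4.4],
  [49, -2, 0, 0, 0, -4.4],
  [0, 0, 0, 0, 0, 0],
])

```text
clock: 2.5
tool_pos: [0.6324, 0.093, 0.5042]
tool_rot: [[-0.16, 0.987, -0.001], [0.987, 0.16, 0.002], [0.002, -0.001, -1.0]]
contact_force: [-0.9, -1.0, -0.2]
gripper_width: 0.799
grip_force: 0.0
```

step_arm([
  [-3, 9, 40, 0, 0, -2],
  [0, 0, 50, 0, 0, 0],
  [0, 0, 50, 0, 0, 0],
  [0, 0, 30, 0, 0, 0],
  [0, 0, 20, 0, 0, 0],
], fingers=0.75)

```text
clock: 3.0
tool_pos: [0.6415, 0.0855, 0.31]
tool_rot: [[-0.186, 0.983, -0.006], [0.983, 0.186, -0.001], [0.001, -0.006, -1.0]]
contact_force: [-0.1, -0.6, 0.1]
gripper_width: 0.752
grip_force: 0.0
```

```bash
cat > look.py <<'E'
import sys,cv2,numpy as np
from bench import viewer
def grab(n):
    s=viewer.snapshot(n);np.savez(n+"1.npz",**s);return s
def crop(im,x0,y0,w,h,k): return cv2.convertScaleAbs(cv2.resize(im[y0:y0+h,x0:x0+w,::-1],None,fx=k,fy=k,interpolation=cv2.INTER_CUBIC),alpha=1.3,beta=10)
o=sys.argv[1]
a=crop(grab("top")["image"],150,150,360,200,2.2);b=crop(grab("scene")["image"],90,110,400,230,1.5)
c=np.zeros((600,800,3),np.uint8)
a=cv2.resize(a,(460,256));a=a
b=cv2.resize(b,(595,342));c[:256,:460]=a;c[258:600,:595]=b
cv2.imwrite(o,c)
E
python3 look.py pics/l1.png
```

```text
(no output)
```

View pics/l1.png

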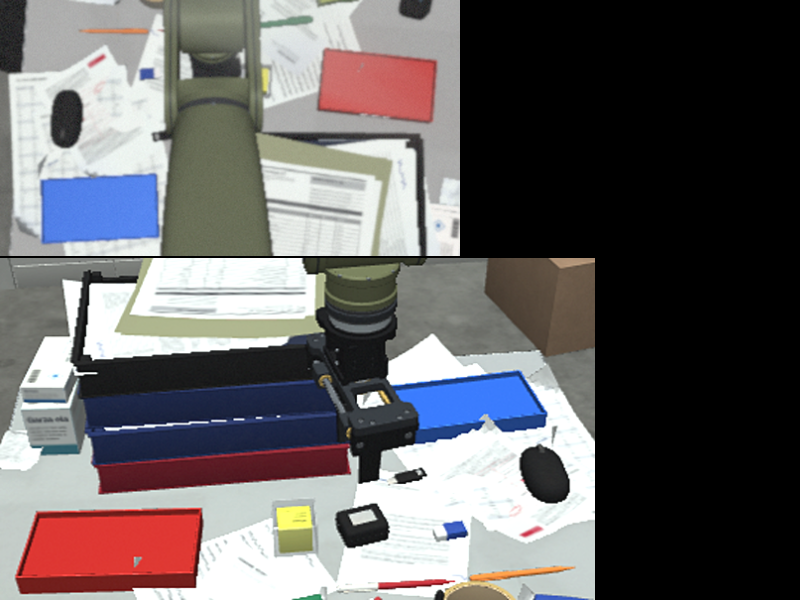

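The hand is above the adapter, with its long side along x close to the stack's front edge. I'll descend gently and watch the force.

step_arm([
  [4, 0, 25, 0, 0, 0],
  [0, 0, 25, 0, 0, 0],
  [0, 0, 25, 0, 0, 0],
  [0, 0, 20, 0, 0, 0],
  [0, 0, 0, 0, 0, 0],
])

```text
clock: 3.6
tool_pos: [0.6412, 0.0898, 0.2177]
tool_rot: [[-0.187, 0.982, -0.004], [0.982, 0.187, -0.0], [0.0, -0.004, -1.0]]
contact_force: [-0.4, -0.1, 0.4]
gripper_width: 0.747
grip_force: 0.0
```

step_arm([
  [0, 0, 10, 0, 0, 0],
  [0, 0, 10, 0, 0, 0],
  [0, 0, 0, 0, 0, 0],
])

```text
clock: 3.9
tool_pos: [0.6417, 0.0902, 0.1991]
tool_rot: [[-0.187, 0.982, -0.001], [0.982, 0.187, -0.0], [0.0, -0.001, -1.0]]
contact_force: [0.6, -0.0, 0.1]
gripper_width: 0.753
grip_force: 0.0
```

step_arm([
  [0, 0, 0, 0, 0, 0],
  [0, 0, 0, 0, 0, 0],
  [0, 0, 0, 0, 0, 0],
  [0, 0, 0, 0, 0, 0],
  [0, 0, 0, 0, 0, 0],
], fingers=0.3, force=20)

```text
clock: 4.4
tool_pos: [0.6419, 0.0903, 0.2003]
tool_rot: [[-0.187, 0.982, -0.0], [0.982, 0.187, -0.0], [0.0, -0.0, -1.0]]
contact_force: [-2.7, -0.8, 2.9]
gripper_width: 0.478
grip_force: 19.9
```

step_arm([
  [0, 0, -30, 0, 0, 0],
  [0, 0, -50, 0, 0, 0],
  [0, 0, -50, 0, 0, 2.2],
  [0, 0, -50, 0, 0, 2.2],
  [0, 0, -50, 0, 0, 2.2],
])

```text
clock: 4.9
tool_pos: [0.6415, 0.0903, 0.4313]
tool_rot: [[-0.071, 0.997, -0.0], [0.997, 0.071, 0.0], [0.0, -0.0, -1.0]]
contact_force: [1.6, 0.3, -1.2]
gripper_width: 0.472
grip_force: 19.9
```

step_arm([
  [30, -25, -40, 0, 0, 0],
  [40, -45, 0, 0, 0, 0],
  [40, -48, 0, 0, 0, 0],
  [29, -48, 0, 0, 0, 0],
  [0, -48, 0, 0, 0, 0],
])

```text
clock: 5.4
tool_pos: [0.4431, 0.1958, 0.465]
tool_rot: [[-0.076, 0.997, -0.0], [0.997, 0.076, 0.001], [0.001, -0.0, -1.0]]
contact_force: [0.2, 0.2, -0.5]
gripper_width: 0.473
grip_force: 19.9
```

step_arm([
  [0, 0, 40, 0, 0, 0],
  [0, 0, 50, 0, 0, 0],
  [0, 0, 50, 0, 0, 0],
  [0, 0, 40, 0, 0, 0],
  [0, 0, 0, 0, 0, 0],
])

```text
clock: 5.9
tool_pos: [0.4419, 0.1932, 0.2786]
tool_rot: [[-0.073, 0.997, -0.013], [0.997, 0.073, -0.004], [-0.003, -0.013, -1.0]]
contact_force: [-0.4, 0.4, -3.1]
gripper_width: 0.471
grip_force: 19.9
```

step_arm([
  [11, -11, 0, 0, 0, 0],
  [11, -11, 0, 0, 0, 0],
  [0, 0, 20, 0, 0, 0],
  [0, 0, 20, 0, 0, 0],
  [0, 0, 0, 0, 0, 0],
])

```text
clock: 6.4
tool_pos: [0.4204, 0.2153, 0.2458]
tool_rot: [[-0.074, 0.997, -0.001], [0.997, 0.074, -0.0], [0.0, -0.001, -1.0]]
contact_force: [-0.9, 0.0, -2.2]
gripper_width: 0.468
grip_force: 19.9
```

step_arm([
  [-1, -2, 10, 0, 0, 0],
  [0, 0, 10, 0, 0, 0],
  [0, 0, 4, 0, 0, 0],
  [0, 0, 1, 0, 0, 0],
  [0, 0, 0, 0, 0, 0],
])

```text
clock: 6.9
tool_pos: [0.4196, 0.2133, 0.2206]
tool_rot: [[-0.073, 0.997, -0.0], [0.997, 0.073, 0.0], [0.0, -0.0, -1.0]]
contact_force: [0.7, 0.7, -1.5]
gripper_width: 0.475
grip_force: 19.9
```

step_arm([
  [0, 0, 1, 0, 0, 0],
  [0, 0, 0, 0, 0, 0],
  [0, 0, 0, 0, 0, 0],
  [0, 0, 0, 0, 0, 0],
], fingers=0.62)

```text
clock: 7.3
tool_pos: [0.4196, 0.2134, 0.2199]
tool_rot: [[-0.073, 0.997, 0.001], [0.997, 0.073, 0.0], [0.0, 0.001, -1.0]]
contact_force: [-0.6, 0.1, 0.3]
gripper_width: 0.619
grip_force: 0.0
```

step_arm([
  [0, 0, -30, 0, 0, 0],
  [0, 0, -50, 0, 0, 0],
  [0, 0, -50, 0, 0, -2.9],
  [0, 0, -10, 0, 0, -2.9],
  [0, 0, 0, 0, 0, 0],
])

```text
clock: 7.8
tool_pos: [0.4201, 0.2135, 0.3631]
tool_rot: [[-0.173, 0.985, 0.006], [0.985, 0.173, 0.002], [0.001, 0.007, -1.0]]
contact_force: [-0.1, -0.3, -0.7]
gripper_width: 0.621
grip_force: 0.0
```

step_arm([
  [-10, 30, 0, 0, 0, 0],
  [-25, 40, 0, 0, 0, 0],
  [-20, 35, 0, 0, 0, 0],
  [-10, 15, 0, 0, 0, 0],
  [0, 0, 0, 0, 0, 0],
], fingers=0.5)

```text
clock: 8.3
tool_pos: [0.5501, 0.1689, 0.3569]
tool_rot: [[-0.17, 0.985, -0.004], [0.985, 0.17, -0.001], [-0.0, -0.004, -1.0]]
contact_force: [-0.7, -0.6, -0.3]
gripper_width: 0.501
grip_force: 0.0
```

```bash
python3 look.py pics/l2.png
```

```text
(no output)
```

View pics/l2.png

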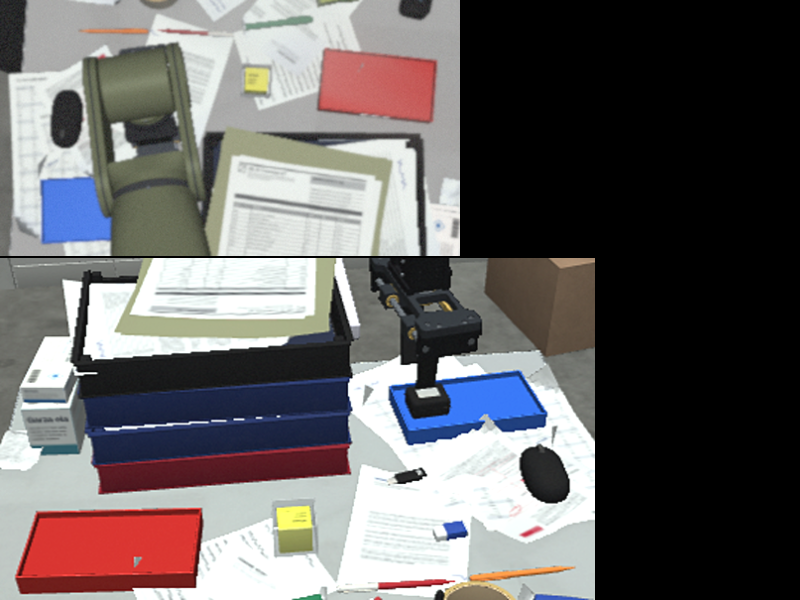

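The adapter lies in the blue tray at about scene (428,400) in the combined picture. The hand is beside the stack, above the USB stick. Descending.

step_arm([
  [-1, -1, 40, 0, 0, 0],
  [0, 0, 40, 0, 0, 0],
  [0, 0, 40, 0, 0, 0],
  [0, 0, 20, 0, 0, 0],
  [0, 0, 0, 0, 0, 0],
])

```text
clock: 8.9
tool_pos: [0.5447, 0.1691, 0.2149]
tool_rot: [[-0.174, 0.985, -0.009], [0.985, 0.174, -0.002], [-0.0, -0.009, -1.0]]
contact_force: [-0.3, -0.1, -0.2]
gripper_width: 0.499
grip_force: 0.0
```

step_arm([
  [0, 0, 10, 0, 0, 0],
  [0, 0, 8, 0, 0, 0],
  [0, 0, 3, 0, 0, 0],
  [0, 0, 0, 0, 0, 0],
  [0, 0, 0, 0, 0, 0],
])

```text
clock: 9.4
tool_pos: [0.5484, 0.169, 0.1992]
tool_rot: [[-0.173, 0.985, 0.001], [0.985, 0.173, 0.0], [0.0, 0.001, -1.0]]
contact_force: [1.0, -0.4, 0.4]
gripper_width: 0.502
grip_force: 0.0
```

step_arm([
  [-2, 0, 4, 0, 0, 0],
  [0, 0, 2.5, 0, 0, 0],
  [0, 0, 0, 0, 0, 0],
])

```text
clock: 9.7
tool_pos: [0.5482, 0.1668, 0.1915]
tool_rot: [[-0.173, 0.985, -0.001], [0.985, 0.173, -0.0], [-0.0, -0.001, -1.0]]
contact_force: [0.2, 1.8, 0.3]
gripper_width: 0.5
grip_force: 0.0
```

step_arm([
  [0, 0, 0, 0, 0, 0],
  [0, 0, 0, 0, 0, 0],
  [0, 0, 0, 0, 0, 0],
  [0, 0, 0, 0, 0, 0],
  [0, 0, 0, 0, 0, 0],
], fingers=0.05, force=15)

```text
clock: 10.2
tool_pos: [0.5484, 0.167, 0.1921]
tool_rot: [[-0.173, 0.985, 0.0], [0.985, 0.173, 0.0], [0.0, 0.0, -1.0]]
contact_force: [0.8, -0.3, -0.2]
gripper_width: 0.189
grip_force: 14.9
```

step_arm([
  [0, 0, -20, 0, 0, 0],
  [0, 0, -40, 0, 0, 0],
  [0, 0, -40, 0, 0, 0],
  [15, 0, -20, 0, 0, 2.9],
  [25, -10, 0, 0, 0, 2.9],
])

```text
clock: 10.7
tool_pos: [0.5347, 0.2053, 0.3173]
tool_rot: [[-0.069, 0.998, 0.009], [0.998, 0.069, 0.002], [0.002, 0.009, -1.0]]
contact_force: [-0.2, 0.8, 0.3]
gripper_width: 0.187
grip_force: 14.9
```

step_arm([
  [30, -30, 0, 0, 0, 0],
  [30, -40, 0, 0, 0, 0],
  [20, -30, 0, 0, 0, 0],
  [6, -16, 0, 0, 0, 0],
  [0, 0, 0, 0, 0, 0],
])

```text
clock: 11.2
tool_pos: [0.4093, 0.2831, 0.3118]
tool_rot: [[-0.076, 0.997, -0.0], [0.997, 0.076, -0.0], [-0.0, -0.0, -1.0]]
contact_force: [0.6, -0.0, 0.1]
gripper_width: 0.188
grip_force: 14.9
```

Down to 0.212, shifting x by +4.

step_arm([
  [0, 4, 40, 0, 0, 0],
  [0, 0, 30, 0, 0, 0],
  [0, 0, 15, 0, 0, 0],
  [0, 0, 8, 0, 0, 0],
  [0, 0, 0, 0, 0, 0],
])

```text
clock: 11.7
tool_pos: [0.4153, 0.2825, 0.2185]
tool_rot: [[-0.072, 0.997, -0.001], [0.997, 0.072, -0.001], [-0.001, -0.001, -1.0]]
contact_force: [-0.1, 0.5, 0.2]
gripper_width: 0.19
grip_force: 14.9
```

step_arm([
  [0, 0, 3, 0, 0, 0],
  [0, 0, 2, 0, 0, 0],
  [0, 0, 0, 0, 0, 0],
  [0, 0, 0, 0, 0, 0],
])

```text
clock: 12.1
tool_pos: [0.415, 0.2831, 0.2147]
tool_rot: [[-0.073, 0.997, 0.001], [0.997, 0.073, 0.001], [0.0, 0.001, -1.0]]
contact_force: [0.1, 0.2, 0.4]
gripper_width: 0.19
grip_force: 14.9
```

step_arm([
  [0, 0, 2, 0, 0, 0],
  [0, 0, 1, 0, 0, 0],
  [0, 0, 0, 0, 0, 0],
])

```text
clock: 12.4
tool_pos: [0.4148, 0.283, 0.2111]
tool_rot: [[-0.073, 0.997, 0.0], [0.997, 0.073, 0.0], [0.0, 0.0, -1.0]]
contact_force: [-0.4, 0.5, 0.7]
gripper_width: 0.186
grip_force: 14.9
```

step_arm([
  [0, 0, 0, 0, 0, 0],
  [0, 0, 0, 0, 0, 0],
  [0, 0, 0, 0, 0, 0],
], fingers=0.48)

```text
clock: 12.7
tool_pos: [0.4148, 0.2829, 0.211]
tool_rot: [[-0.073, 0.997, -0.0], [0.997, 0.073, -0.0], [-0.0, -0.0, -1.0]]
contact_force: [-0.4, -0.4, 0.1]
gripper_width: 0.386
grip_force: 0.0
```

step_arm([
  [0, 0, -30, 0, 0, 0],
  [0, 0, -45, 0, 0, 0],
  [0, 0, -45, 0, 0, -1.8],
  [-10, 20, 0, 0, 0, 0],
  [-20, 45, 0, 0, 0, 0],
])

```text
clock: 13.2
tool_pos: [0.482, 0.2607, 0.3338]
tool_rot: [[-0.108, 0.994, 0.004], [0.994, 0.108, 0.002], [0.002, 0.004, -1.0]]
contact_force: [-0.3, 0.3, 0.3]
gripper_width: 0.48
grip_force: 0.0
```

step_arm([
  [-25, 48, 0, 0, 0, 0],
  [-25, 48, 0, 0, 0, 0],
  [-22, 45, 0, 0, 0, 0],
  [-10, 25, 0, 0, 0, 0],
  [0, 0, 0, 0, 0, 0],
])

```text
clock: 13.7
tool_pos: [0.6512, 0.1969, 0.3305]
tool_rot: [[-0.101, 0.995, 0.001], [0.995, 0.101, -0.0], [-0.0, 0.001, -1.0]]
contact_force: [-0.1, 0.2, -1.2]
gripper_width: 0.478
grip_force: 0.0
```

```bash
python3 look.py pics/l3.png
```

```text
(no output)
```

View pics/l3.png

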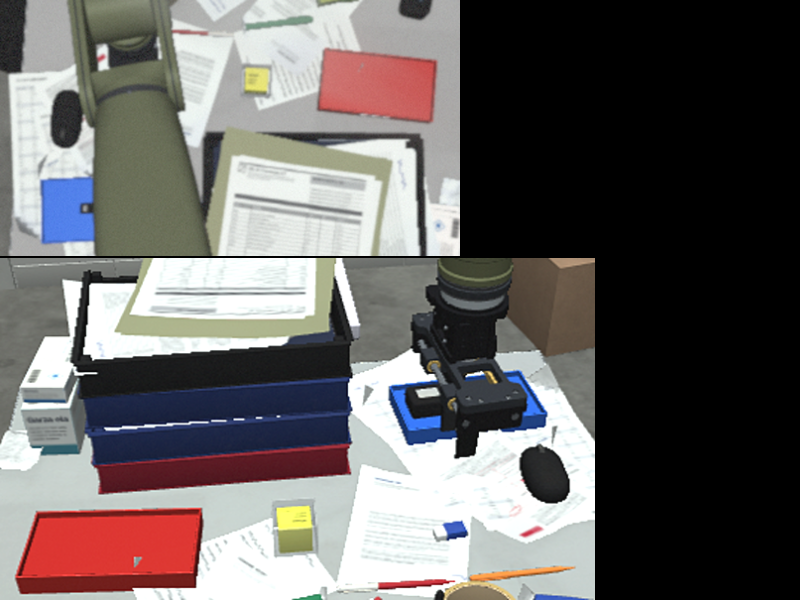

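USB is in the blue tray, with its end at combined (86,208). The hand is above the eraser.

step_arm([
  [0, 6, 40, 0, 0, 0],
  [0, 0, 40, 0, 0, 0],
  [0, 0, 30, 0, 0, 0],
  [0, 0, 15, 0, 0, 0],
  [0, 0, 0, 0, 0, 0],
])

```text
clock: 14.3
tool_pos: [0.6525, 0.1997, 0.2033]
tool_rot: [[-0.105, 0.994, -0.005], [0.994, 0.105, -0.001], [-0.001, -0.006, -1.0]]
contact_force: [-0.2, 0.4, 0.2]
gripper_width: 0.48
grip_force: 0.0
```

step_arm([
  [0, 0, 7, 0, 0, 0],
  [0, 0, 3, 0, 0, 0],
  [0, 0, 0, 0, 0, 0],
])

```text
clock: 14.6
tool_pos: [0.6548, 0.1994, 0.1972]
tool_rot: [[-0.104, 0.995, 0.002], [0.995, 0.104, 0.0], [0.0, 0.002, -1.0]]
contact_force: [0.0, -0.0, -0.0]
gripper_width: 0.478
grip_force: 0.0
```

step_arm([
  [0, 0, 0, 0, 0, 0],
  [0, 0, 0, 0, 0, 0],
  [0, 0, 0, 0, 0, 0],
  [0, 0, 0, 0, 0, 0],
  [0, 0, 0, 0, 0, 0],
], fingers=0.05)

```text
clock: 15.1
tool_pos: [0.6546, 0.1993, 0.1963]
tool_rot: [[-0.104, 0.995, 0.0], [0.995, 0.104, 0.0], [0.0, 0.0, -1.0]]
contact_force: [0.0, -1.1, 0.2]
gripper_width: 0.203
grip_force: 15.0
```

step_arm([
  [0, 0, -20, 0, 0, 0],
  [0, 0, -45, 0, 0, 0],
  [0, 0, -45, 0, 0, 1.8],
  [10, -25, -10, 0, 0, 0],
  [30, -40, 0, 0, 0, 0],
])

```text
clock: 15.6
tool_pos: [0.5885, 0.2335, 0.3206]
tool_rot: [[-0.069, 0.998, 0.008], [0.998, 0.069, 0.002], [0.001, 0.008, -1.0]]
contact_force: [-0.2, 0.7, -0.4]
gripper_width: 0.204
grip_force: 15.0
```

step_arm([
  [32, -45, 0, 0, 0, 0],
  [32, -45, 0, 0, 0, 0],
  [32, -45, 0, 0, 0, 0],
  [22, -35, 0, 0, 0, 0],
  [0, 0, 0, 0, 0, 0],
])

```text
clock: 16.1
tool_pos: [0.4183, 0.3331, 0.3156]
tool_rot: [[-0.078, 0.997, -0.002], [0.997, 0.078, 0.0], [0.0, -0.002, -1.0]]
contact_force: [1.1, -0.2, -0.6]
gripper_width: 0.203
grip_force: 15.0
```

step_arm([
  [7, -9, 30, 0, 0, 0],
  [0, 0, 35, 0, 0, 0],
  [0, 0, 20, 0, 0, 0],
  [0, 0, 8, 0, 0, 0],
  [0, 0, 0, 0, 0, 0],
])

```text
clock: 16.6
tool_pos: [0.4126, 0.3374, 0.2219]
tool_rot: [[-0.072, 0.997, -0.002], [0.997, 0.072, -0.001], [-0.001, -0.002, -1.0]]
contact_force: [0.4, -0.2, 0.6]
gripper_width: 0.203
grip_force: 15.0
```

step_arm([
  [0, 0, 3, 0, 0, 0],
  [0, 0, 2, 0, 0, 0],
  [0, 0, 0, 0, 0, 0],
  [0, 0, 0, 0, 0, 0],
])

```text
clock: 17.0
tool_pos: [0.4128, 0.338, 0.2188]
tool_rot: [[-0.073, 0.997, 0.001], [0.997, 0.073, 0.001], [0.001, 0.001, -1.0]]
contact_force: [-0.5, 0.5, 0.2]
gripper_width: 0.202
grip_force: 15.0
```

step_arm([
  [0, 0, 2, 0, 0, 0],
  [0, 0, 1, 0, 0, 0],
  [0, 0, 0, 0, 0, 0],
])

```text
clock: 17.3
tool_pos: [0.4125, 0.338, 0.2152]
tool_rot: [[-0.073, 0.997, 0.0], [0.997, 0.073, 0.0], [0.0, 0.0, -1.0]]
contact_force: [-1.2, 0.0, 1.5]
gripper_width: 0.201
grip_force: 15.0
```

step_arm([
  [0, 0, 0, 0, 0, 0],
  [0, 0, 0, 0, 0, 0],
  [0, 0, 0, 0, 0, 0],
], fingers=0.45)

```text
clock: 17.6
tool_pos: [0.4124, 0.3379, 0.2149]
tool_rot: [[-0.073, 0.997, -0.0], [0.997, 0.073, -0.0], [-0.0, -0.0, -1.0]]
contact_force: [-0.8, 0.3, -0.5]
gripper_width: 0.398
grip_force: 0.0
```

step_arm([
  [0, 0, -30, 0, 0, 0],
  [0, 0, -50, 0, 0, 0],
  [0, 0, -50, 0, 0, 0],
  [0, 0, -20, 0, 0, -8.4],
  [0, 0, 0, 0, 0, -8.4],
])

```text
clock: 18.1
tool_pos: [0.4134, 0.3386, 0.3706]
tool_rot: [[-0.364, 0.931, 0.008], [0.932, 0.364, 0.005], [0.002, 0.009, -1.0]]
contact_force: [-0.0, -0.1, -1.0]
gripper_width: 0.451
grip_force: 0.0
```

step_arm([
  [0, 0, 0, 0, 0, -8.4],
  [0, 0, 0, 0, 0, -8.4],
  [0, 0, 0, 0, 0, -8.4],
  [0, 0, 0, 0, 0, -8.4],
  [0, 0, 0, 0, 0, -8.4],
], fingers=0.85)

```text
clock: 18.6
tool_pos: [0.4124, 0.3379, 0.3649]
tool_rot: [[-0.894, 0.449, -0.0], [0.449, 0.894, -0.0], [0.0, -0.0, -1.0]]
contact_force: [0.7, -0.6, 0.6]
gripper_width: 0.806
grip_force: 0.0
```

step_arm([
  [0, 0, 0, 0, 0, -8.4],
  [0, 0, 0, 0, 0, -8.4],
  [0, 0, 0, 0, 0, -7.7],
  [0, 0, 0, 0, 0, 0],
])

```text
clock: 19.0
tool_pos: [0.4124, 0.3379, 0.3648]
tool_rot: [[-0.999, 0.044, -0.0], [0.044, 0.999, -0.0], [0.0, -0.0, -1.0]]
contact_force: [0.1, 0.7, -0.7]
gripper_width: 0.851
grip_force: 0.0
```

step_arm([
  [-45, 3, 0, 0, 0, 0],
  [-48, 3, 0, 0, 0, 0],
  [-43, 3, 0, 0, 0, 0],
  [-21, 1.5, 0, 0, 0, 0],
  [0, 0, 0, 0, 0, 0],
])

```text
clock: 19.5
tool_pos: [0.5721, 0.341, 0.3644]
tool_rot: [[-0.999, 0.049, -0.0], [0.049, 0.999, -0.0], [0.0, -0.0, -1.0]]
contact_force: [-0.8, 0.3, 0.4]
gripper_width: 0.848
grip_force: 0.0
```

```bash
python3 look.py pics/l4.png
```

```text
(no output)
```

View pics/l4.png

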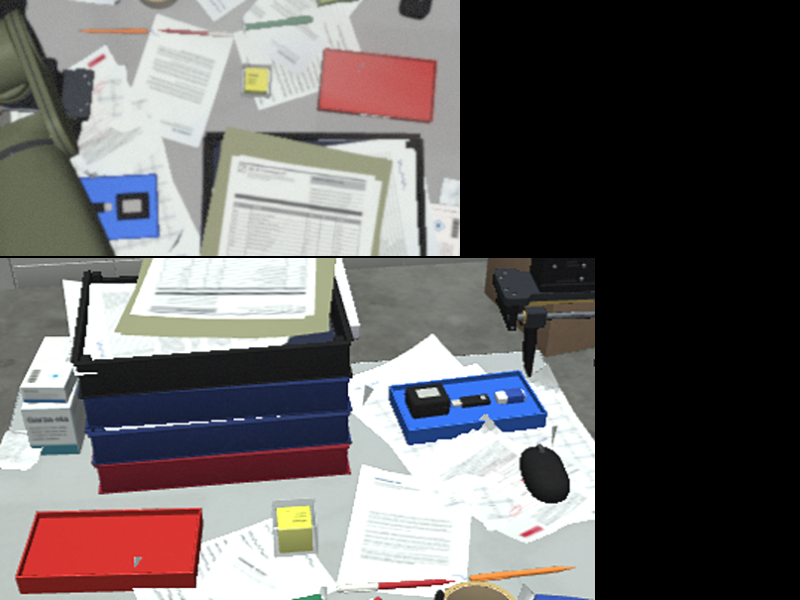

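The adapter, USB and eraser all lie flat in the blue tray, at combined (428,400), (472,402) and (510,396). Descending on the mouse.

step_arm([
  [0, 0, 40, 0, 0, 0],
  [0, 0, 45, 0, 0, 0],
  [0, 0, 35, 0, 0, 0],
  [0, 0, 20, 0, 0, 0],
  [0, 0, 0, 0, 0, 0],
])

```text
clock: 20.1
tool_pos: [0.5668, 0.341, 0.2208]
tool_rot: [[-0.999, 0.044, -0.008], [0.044, 0.999, -0.004], [0.007, -0.004, -1.0]]
contact_force: [-0.6, 0.3, 0.3]
gripper_width: 0.848
grip_force: 0.0
```

step_arm([
  [2, 0, 15, 0, 0, 0],
  [0, 0, 10, 0, 0, 0],
  [0, 0, 4, 0, 0, 0],
  [0, 0, 0, 0, 0, 0],
])

```text
clock: 20.5
tool_pos: [0.5676, 0.3416, 0.1958]
tool_rot: [[-0.999, 0.044, -0.0], [0.044, 0.999, -0.0], [0.0, -0.0, -1.0]]
contact_force: [-0.3, 0.8, -0.3]
gripper_width: 0.849
grip_force: 0.0
```

step_arm([
  [0, 0, 0, 0, 0, 0],
  [0, 0, 0, 0, 0, 0],
  [0, 0, 0, 0, 0, 0],
  [0, 0, 0, 0, 0, 0],
  [0, 0, 0, 0, 0, 0],
], fingers=0.35, force=20)

```text
clock: 21.0
tool_pos: [0.568, 0.3417, 0.1965]
tool_rot: [[-0.999, 0.044, 0.001], [0.044, 0.999, 0.0], [-0.001, 0.0, -1.0]]
contact_force: [-0.0, -0.1, 0.1]
gripper_width: 0.576
grip_force: 19.9
```

step_arm([
  [0, 0, -20, 0, 0, 0],
  [0, 0, -45, 0, 0, 0],
  [0, 0, -50, 0, 0, 0],
  [0, 0, -50, 0, 0, 0],
  [0, 0, -45, 0, 0, 0],
])

```text
clock: 21.5
tool_pos: [0.5675, 0.3415, 0.4084]
tool_rot: [[-0.999, 0.044, 0.001], [0.044, 0.999, 0.0], [-0.001, 0.0, -1.0]]
contact_force: [0.8, 1.0, -1.4]
gripper_width: 0.578
grip_force: 19.7
```

step_arm([
  [-4, -25, -10, 0, 0, 0],
  [-8, -47, 0, 0, 0, 0],
  [-8, -47, 0, 0, 0, 0],
  [-8, -47, 0, 0, 0, 0],
  [-8, -47, 0, 0, 0, 0],
])

```text
clock: 22.0
tool_pos: [0.5941, 0.1255, 0.4157]
tool_rot: [[-0.999, 0.043, -0.0], [0.043, 0.999, -0.0], [0.0, -0.0, -1.0]]
contact_force: [0.5, 0.0, -1.7]
gripper_width: 0.576
grip_force: 19.7
```

step_arm([
  [-8, -47, 0, 0, 0, 0],
  [-8, -47, 0, 0, 0, 0],
  [-8, -47, 0, 0, 0, 0],
  [-8, -47, 0, 0, 0, 0],
  [-8, -47, 0, 0, 0, 0],
])

```text
clock: 22.5
tool_pos: [0.6237, -0.1112, 0.4157]
tool_rot: [[-0.999, 0.044, -0.001], [0.044, 0.999, 0.0], [0.001, 0.0, -1.0]]
contact_force: [1.4, 0.3, -1.1]
gripper_width: 0.578
grip_force: 19.7
```

step_arm([
  [-8, -47, 0, 0, 0, 0],
  [-8, -47, 0, 0, 0, 0],
  [-6, -35, 0, 0, 0, 0],
  [0, 0, 0, 0, 0, 8],
  [0, 0, 0, 0, 0, 8],
])

```text
clock: 23.0
tool_pos: [0.6401, -0.2409, 0.415]
tool_rot: [[-0.946, 0.325, -0.001], [0.325, 0.946, 0.001], [0.002, 0.0, -1.0]]
contact_force: [-1.1, 0.0, -0.8]
gripper_width: 0.576
grip_force: 19.7
```

step_arm([
  [0, 0, 0, 0, 0, 8.3],
  [0, 0, 0, 0, 0, 8.3],
  [0, 0, 0, 0, 0, 8.3],
  [0, 0, 0, 0, 0, 8.3],
  [0, 0, 0, 0, 0, 8.3],
])

```text
clock: 23.5
tool_pos: [0.6402, -0.2391, 0.4154]
tool_rot: [[-0.495, 0.869, -0.001], [0.869, 0.495, 0.0], [0.001, -0.001, -1.0]]
contact_force: [-0.4, -1.1, -1.1]
gripper_width: 0.578
grip_force: 19.7
```

step_arm([
  [0, 0, 0, 0, 0, 8.3],
  [0, 0, 0, 0, 0, 8.3],
  [0, 0, 0, 0, 0, 8.3],
  [0, 0, 0, 0, 0, 8.3],
  [0, 0, 0, 0, 0, 0],
])

```text
clock: 24.0
tool_pos: [0.6402, -0.2391, 0.4154]
tool_rot: [[0.056, 0.998, -0.001], [0.998, -0.056, 0.0], [0.0, -0.001, -1.0]]
contact_force: [-0.1, -0.1, -1.1]
gripper_width: 0.577
grip_force: 19.7
```

step_arm([
  [0, 0, 40, 0, 0, 0],
  [0, 0, 45, 0, 0, 0],
  [0, 0, 40, 0, 0, 0],
  [0, 0, 0, 0, 0, 0],
])

```text
clock: 24.4
tool_pos: [0.6378, -0.238, 0.2826]
tool_rot: [[0.053, 0.998, -0.013], [0.999, -0.053, 0.006], [0.005, -0.014, -1.0]]
contact_force: [-1.3, 0.2, -2.9]
gripper_width: 0.577
grip_force: 19.7
```

step_arm([
  [0, 2, 25, 0, 0, 0],
  [0, 0, 20, 0, 0, 0],
  [0, 0, 10, 0, 0, 0],
  [0, 0, 0, 0, 0, 0],
  [0, 0, 0, 0, 0, 0],
])

```text
clock: 24.9
tool_pos: [0.6429, -0.2395, 0.2379]
tool_rot: [[0.056, 0.998, 0.002], [0.998, -0.055, -0.001], [-0.001, 0.002, -1.0]]
contact_force: [-0.5, -0.5, -0.5]
gripper_width: 0.576
grip_force: 19.7
```

```bash
python3 look.py pics/l5.png
```

```text
(no output)
```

View pics/l5.png

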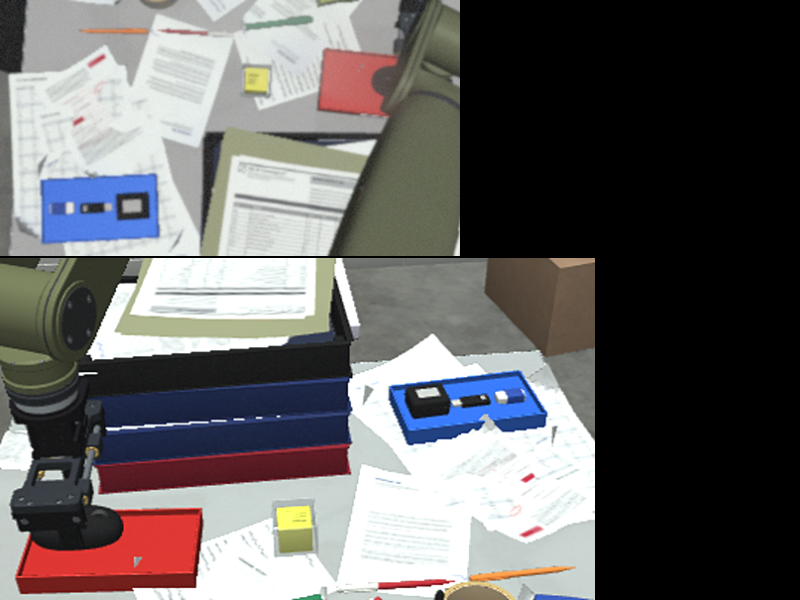

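The mouse sits over the left half of the red tray, around combined (75,525), clear of the walls and with room for the flags on the right. Lowering.

step_arm([
  [0, 0, 10, 0, 0, 0],
  [0, 0, 6, 0, 0, 0],
  [0, 0, 4, 0, 0, 0],
  [0, 0, 1, 0, 0, 0],
  [0, 0, 0, 0, 0, 0],
])

```text
clock: 25.5
tool_pos: [0.6422, -0.2391, 0.2153]
tool_rot: [[0.056, 0.998, -0.002], [0.998, -0.056, 0.001], [0.001, -0.002, -1.0]]
contact_force: [-3.2, 1.0, 4.1]
gripper_width: 0.577
grip_force: 20.0
```

step_arm([
  [0, 0, 0, 0, 0, 0],
  [0, 0, 0, 0, 0, 0],
], fingers=0.7)

```text
clock: 25.7
tool_pos: [0.6425, -0.2393, 0.2149]
tool_rot: [[0.056, 0.998, 0.001], [0.998, -0.056, -0.0], [-0.0, 0.001, -1.0]]
contact_force: [-0.8, -1.0, -0.6]
gripper_width: 0.677
grip_force: 0.0
```

step_arm([
  [0, 0, -30, 0, 0, 0],
  [0, 0, -45, 0, 0, 0],
  [0, 0, -45, 0, 0, 0],
  [0, 0, -30, 0, 0, 0],
  [0, 0, 0, 0, 0, 0],
])

```text
clock: 26.2
tool_pos: [0.6437, -0.2399, 0.3724]
tool_rot: [[0.056, 0.998, 0.011], [0.998, -0.056, -0.005], [-0.005, 0.012, -1.0]]
contact_force: [-0.1, -0.7, 0.6]
gripper_width: 0.698
grip_force: 0.0
```

step_arm([
  [35, -2, 0, 0, 0, 0],
  [49, -2, 0, 0, 0, 0],
  [49, -2, 0, 0, 0, 0],
  [49, -2, 0, 0, 0, 0],
  [49, -2, 0, 0, 0, 0],
], fingers=0.8)

```text
clock: 26.7
tool_pos: [0.6449, -0.0063, 0.3635]
tool_rot: [[0.057, 0.998, -0.001], [0.998, -0.057, 0.0], [0.0, -0.001, -1.0]]
contact_force: [0.5, 0.8, 0.4]
gripper_width: 0.803
grip_force: 0.0
```

step_arm([
  [16, 0, 0, 0, 0, 0],
  [0, 0, 0, 0, 0, 0],
  [0, 0, 30, 0, 0, 0],
  [0, 0, 40, 0, 0, 0],
  [0, 0, 0, 0, 0, 0],
])

```text
clock: 27.2
tool_pos: [0.6439, 0.0063, 0.2877]
tool_rot: [[0.058, 0.998, -0.013], [0.998, -0.058, 0.0], [-0.001, -0.013, -1.0]]
contact_force: [-0.7, -0.1, -0.6]
gripper_width: 0.803
grip_force: 0.0
```

step_arm([
  [0, 0, 35, 0, 0, 0],
  [0, 0, 30, 0, 0, 0],
  [0, 0, 20, 0, 0, 0],
  [0, 0, 7, 0, 0, 0],
  [0, 0, 0, 0, 0, 0],
])

```text
clock: 27.7
tool_pos: [0.6463, 0.0069, 0.2029]
tool_rot: [[0.057, 0.998, -0.001], [0.998, -0.057, -0.0], [-0.0, -0.001, -1.0]]
contact_force: [-1.3, -0.4, -1.2]
gripper_width: 0.799
grip_force: 0.0
```

step_arm([
  [0, 0, 0, 0, 0, 0],
  [0, 0, 0, 0, 0, 0],
  [0, 0, 0, 0, 0, 0],
  [0, 0, 0, 0, 0, 0],
  [0, 0, 0, 0, 0, 0],
], fingers=0.35, force=18)

```text
clock: 28.2
tool_pos: [0.6466, 0.0079, 0.2043]
tool_rot: [[0.056, 0.998, 0.001], [0.998, -0.056, -0.0], [-0.0, 0.001, -1.0]]
contact_force: [-1.0, -0.6, 5.0]
gripper_width: 0.554
grip_force: 17.9
```

step_arm([
  [0, 0, -30, 0, 0, 0],
  [0, 0, -40, 0, 0, 0],
  [0, 0, -20, 0, 0, 0],
  [-25, 1, 0, 0, 0, 0],
  [-40, 2, 0, 0, 0, 0],
])

```text
clock: 28.7
tool_pos: [0.6459, -0.0561, 0.2944]
tool_rot: [[0.053, 0.999, 0.003], [0.999, -0.053, 0.0], [0.0, 0.003, -1.0]]
contact_force: [0.1, -1.1, -0.3]
gripper_width: 0.554
grip_force: 17.9
```

step_arm([
  [-40, 2, 0, 0, 0, 0],
  [-35, 2, 0, 0, 0, 0],
  [-16, 1, 0, 0, 0, 0],
  [0, 0, 0, 0, 0, 0],
  [0, 0, 0, 0, 0, 0],
])

```text
clock: 29.2
tool_pos: [0.6454, -0.1476, 0.2927]
tool_rot: [[0.056, 0.998, -0.0], [0.998, -0.056, 0.001], [0.001, -0.001, -1.0]]
contact_force: [1.2, 0.1, -0.4]
gripper_width: 0.548
grip_force: 17.9
```

```bash
python3 look.py pics/l6.png
```

```text
(no output)
```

View pics/l6.png

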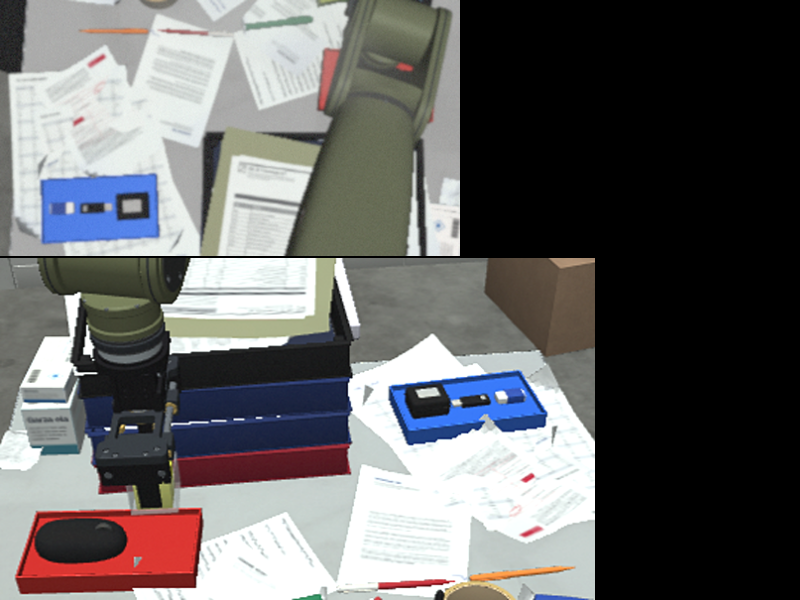

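The mouse lies flat in the red tray, with its right end at combined (127,540). The flags hang over the free right part. Lowering.

step_arm([
  [0, 0, 25, 0, 0, 0],
  [0, 0, 20, 0, 0, 0],
  [0, 0, 10, 0, 0, 0],
  [0, 0, 5, 0, 0, 0],
  [0, 0, 0, 0, 0, 0],
])

```text
clock: 29.8
tool_pos: [0.6455, -0.1476, 0.2326]
tool_rot: [[0.055, 0.998, -0.001], [0.998, -0.055, 0.0], [0.0, -0.001, -1.0]]
contact_force: [-0.2, -0.2, -0.5]
gripper_width: 0.552
grip_force: 17.9
```

step_arm([
  [0, 0, 4, 0, 0, 0],
  [0, 0, 2, 0, 0, 0],
  [0, 0, 2, 0, 0, 0],
  [0, 0, 0, 0, 0, 0],
])

```text
clock: 30.2
tool_pos: [0.6454, -0.1483, 0.225]
tool_rot: [[0.056, 0.998, 0.0], [0.998, -0.056, 0.0], [0.0, -0.0, -1.0]]
contact_force: [-0.2, -0.1, -0.0]
gripper_width: 0.548
grip_force: 17.9
```

step_arm([
  [0, 0, 1.5, 0, 0, 0],
  [0, 0, 0.5, 0, 0, 0],
  [0, 0, 0, 0, 0, 0],
])

```text
clock: 30.5
tool_pos: [0.6455, -0.1484, 0.2233]
tool_rot: [[0.056, 0.998, 0.0], [0.998, -0.056, -0.0], [-0.0, 0.0, -1.0]]
contact_force: [-0.8, 0.6, 0.9]
gripper_width: 0.555
grip_force: 17.9
```

step_arm([
  [0, 0, 0, 0, 0, 0],
  [0, 0, 0, 0, 0, 0],
  [0, 0, 0, 0, 0, 0],
], fingers=0.7)

```text
clock: 30.8
tool_pos: [0.6455, -0.1483, 0.223]
tool_rot: [[0.056, 0.998, 0.0], [0.998, -0.056, 0.0], [0.0, 0.0, -1.0]]
contact_force: [-0.2, 0.1, 0.3]
gripper_width: 0.691
grip_force: 0.0
```

step_arm([
  [0, 0, -30, 0, 0, 0],
  [0, 0, -50, 0, 0, 0],
  [0, 0, -50, 0, 0, 0],
  [0, 0, -50, 0, 0, 0],
  [0, 0, -50, 0, 0, 0],
])

```text
clock: 31.3
tool_pos: [0.6451, -0.1482, 0.4551]
tool_rot: [[0.056, 0.998, 0.0], [0.998, -0.056, 0.0], [0.0, 0.0, -1.0]]
contact_force: [0.3, -0.5, -0.1]
gripper_width: 0.698
grip_force: 0.0
```

step_arm([
  [-30, 0, -40, 0, 0, 0],
  [-50, 0, 0, 0, 0, 0],
  [-50, 0, 0, 0, 0, 0],
  [-50, 0, 0, 0, 0, 0],
  [-50, 0, 0, 0, 0, 0],
])

```text
clock: 31.8
tool_pos: [0.6322, -0.3797, 0.4932]
tool_rot: [[0.056, 0.998, 0.0], [0.998, -0.056, -0.0], [-0.0, 0.0, -1.0]]
contact_force: [0.5, 0.1, -0.1]
gripper_width: 0.697
grip_force: 0.0
```

step_arm([
  [-50, 0, 0, 0, 0, 0],
  [-50, 0, 0, 0, 0, 0],
  [-30, 0, 0, 0, 0, 0],
  [0, 0, 0, 0, 0, 0],
  [0, 0, 0, 0, 0, 0],
])

```text
clock: 32.3
tool_pos: [0.6251, -0.5083, 0.4921]
tool_rot: [[0.057, 0.998, -0.001], [0.998, -0.057, 0.001], [0.001, -0.001, -1.0]]
contact_force: [-0.1, 0.4, -0.1]
gripper_width: 0.698
grip_force: 0.0
```

```bash
python3 look.py pics/l7.png
```

```text
(no output)
```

View pics/l7.png

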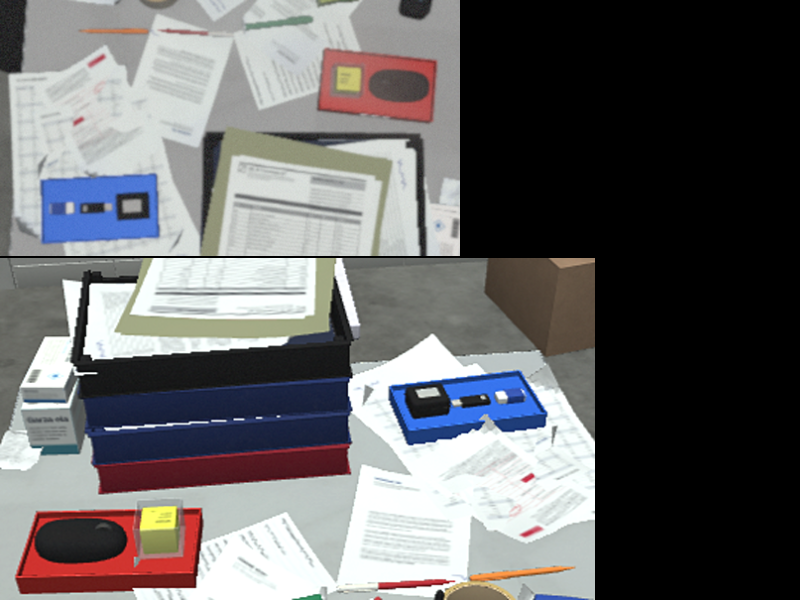

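The final views show the mouse at (80,540) and flags at (158,530) in the red tray. The adapter, USB and eraser lie flat in the blue tray. Pen and pencil haven't moved and the arm is clear, so I'm handing in.

```bash
python3 -c "
from bench import arm
print(arm.finish_job())"
```

```text
the job is handed in; nothing more can be done
None
```

I placed both kits and handed in the job at about 32 s of robot time: mouse and flag box in the red tray, adapter, USB stick and eraser in the blue tray, pen and pencil not moved; the hand-in call gave no verdict.

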